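# Load the plaster-drying carousel and set its programme

### The arm

A 6-joint arm with a two-finger parallel gripper is mounted at the origin on the work surface. World frame = base frame: x ahead of the robot, y to its left, z up, the work surface at z = 0. Lengths are in mm, angles in rad, forces in N, time in s.
With the tool pointing down it reaches from about 300 to 775 mm from the base axis. Payload 14.6 kg.
Tool frame: the origin (TCP) lies midway between the tips of the shut fingers; the grasp point (between the pads) lies 19 mm behind it; z points along the fingers, y is the line along which they close (so a half turn about z gives the same grasp; the last joint's range is limited). The gripper opens to 94 mm and grips with 3 to 60 N. Pads are 16 mm wide; open, the fingers measure 119 mm over their backs; the gripper's body (75 mm by 177 mm) begins 78 mm behind the grasp point.
Start: joints at [1.249, 0.3, 1.521, -0, 1.321, -0.067], TCP at [138.626, 532.233, 173.846] pointing down, gripper open.
Joint ranges: [-3.03, 3.03], [-0.79, 2.21], [0.23, 2.52], [-1.04, 4.18], [0, 3.07], [-2.55, 2.55]. Speed limits (rad/s): [2.22, 2.22, 2.57, 3.14, 3.14, 3.14].

### API

Orientations are given as a 3x3 rotation matrix whose columns are the frame's x, y, z axes.
In Python, from rig import bot, imaging gives the robot as it stands. Calls block until the motion is done:
- bot.goto(position, orientation): joint-space move of the TCP to a pose.
- bot.line_to(position, orientation=None, max_speed=150, f_stop=None): straight line of the TCP; orientation=None keeps the orientation; max_speed is the mean speed in mm/s. With f_stop (N) it stops when the force on the tool has changed by that much, and returns True; else False.
- bot.goto_joints(angles): joint-space move.
- bot.gripper_open() and bot.close(newtons=None): open the fingers fully, or close them until they stop; newtons is the grip in N (None keeps the last).
- bot.sleep(seconds).
- bot.ik(position, orientation): joint angles nearest the present ones, or None.
- bot.sense(): the state.
- imaging.camera(name): name is "scene" or "top" or "wrist"; returns a dict with "img" (384x512x3 uint8, blue, green, red), "fx", "fy", "cx", "cy" (pixels), "extrinsics" (4x4, takes a point from world to camera coordinates); the wrist camera has in their place "T_tool_cam" (4x4, takes a point from camera to tool coordinates, whose origin is the TCP and whose axes are the flange's). Camera axes: x right, y up, looking along -z (the intrinsics and any distortion apply to the point x, -y, -z); pixel columns grow to the right and rows downward; lengths in mm; the calibration is good to about 2 mm. A picture is of the moment at which its call begins: read the wrist's pose just before it. There is no depth.
A pose or a line that the arm cannot do raises bot.PlanningError and nothing moves.
- bot.hand_in(): hands the job in; it is judged then, once.
The state is a dict: "clock": time; "joint_pos": joint angles; "dq": joint speeds; "effort": joint torques, N m; "tcp_pos": TCP position; "eef_rot": TCP orientation; "contact_force": force on the tool from outside, world axes, zero at the start; "moment": the same for the moment, N m; "width": finger opening in mm; "finger_force": force on a finger pad.
Only numpy, scipy, OpenCV 4.12 (cv2) and the standard library are available. Lean on these libraries where they do the work, as an engineer would, in place of code of your own. Each camera call takes 0.05 s, during which the arm holds its last target. There are 200 camera calls.

### The job

Put the little plaster figure into the drying carousel and set its programme. First turn the carousel by its crank until the one empty cork pad is in line with the steel loading tongue in the gap of the guard rail; then stand the figure upright in the middle of that pad (set it down, do not drop it), and last turn the selector knob on the control box until its pointer clicks into the setting marked with the long bar. Leave the carousel lined up, let go of everything, and do not push the two small wooden blocks, the jar or the bowl about.

Things in the scene. Friction and masses are not known exactly. Their poses are not given: they have to be found in the camera images.
- dryer: Fixed base of the drying carousel: grey round drum, 310 mm across, 30 mm high; origin at the centre of its underside, z up. Its front is its own -x side: there a steel loading tongue sticks out. A steel wire guard rail (radius 148 mm, its top 65 mm above the table) runs round the drum except for a gap of 35 degrees either side of the front.
- tongue (a point): Middle of the top of the flat steel loading tongue, 45 mm wide, as high as the drum, reaching 197 mm from the carousel's axis; this point is 175 mm from the axis, in the dryer's own -x direction, 30 mm above the table.
- carousel (a joint): Angle of the turning aluminium disc (270 mm across, vertical axis through the drum's centre, upper face 42 mm above the table), radians, counter-clockwise seen from above. Turns endlessly both ways, with light friction (about 0.12 N m), and stays where left. At 0 or any whole turn (6.283) the empty pad is exactly in line with the tongue.
- empty_pad (a point): Centre of the top of the one empty cork pad, 46 mm above the table, 92 mm from the carousel's axis; turns with the disc. The disc has four such pads (76 mm across, 4 mm thick) a quarter turn apart; the other three carry plaster casts, fixed to the disc, that rise up to 116 mm above the table.
- crank_pin (a point): Grip point of the crank's upright round wooden pin: 18 mm across, from 148 to 208 mm above the table, this point at 185 mm. It is 70 mm from the carousel's axis, on the side away from the empty pad, on a flat steel crank arm (top at 148 mm) on the central hub (28 mm across). Moving the pin in a circle about the axis turns the disc; it can turn between the fingers.
- figure: Loose plaster figure to load: round, veiled, 120 mm tall, 0.15 to 0.31 kg; base disc 66 mm across, 16 mm thick; waist 40 mm across from 45 to 82 mm above its underside (grip there, any direction); head a ball 32 mm across. Origin at the centre of its underside, z up. Starts standing on the dark wooden board.
- board: Fixed dark wooden modelling board under the figure, 170 x 170 x 18 mm; origin at the centre of its underside.
- control_box: Fixed grey control box, 170 x 170 x 60 mm; origin at the centre of its underside. On its top round the knob six settings are marked in white, 30 degrees apart; clockwise seen from above: dot (at the box's own +y), dot, dot, long bar (36 mm long, running outwards at the box's +x: the wanted setting), dot, dot.
- selector (a joint): Angle of the selector knob, radians, clockwise seen from above, 0 to 2.618 between end stops. It clicks into a detent every 0.5236: 0 = pointer at the first dot (the box's +y), 1.571 = pointer at the long bar (the box's +x). Turning it past a click takes about 0.07 N m; let go, it springs to the nearest detent.
- selector_grip (a point): Grip point on the knob's vertical axis, 90 mm above the table, 12 mm below its top. The knob: round aluminium skirt 80 mm across (top 70 mm above the table) with an upright black grip bar 14 mm thick, 32 mm high, about 68 mm long, centred on the axis; its pointed end with a white line is the pointer. This point's y axis runs along the bar to the pointer, z up.
- wedge: Small brown wooden block, 75 x 35 x 30 mm; a bystander, not to be pushed about.
- rasp_block: Small dark wooden block, 70 x 34 x 22 mm; a bystander, not to be pushed about.
- wax_jar: Amber jar with a white cap, 68 mm across, 85 mm high; a bystander, not to be pushed about.
- plaster_bowl: Black rubber mixing bowl, 110 mm across, 50 mm high; a bystander, not to be pushed about.
Things that resemble listed ones, but are neither listed nor needed, are in the scene too. Leave any blue look-alike of the figure alone.

How it is judged (in metres and radians):
On the way, in this order (a step that is already met when the one before it is completed fails the run):
1. the empty pad is in line with the loading tongue and the carousel is still (y of empty_pad in the frame of dryer between -0.018 and 0.018 m and x of empty_pad in the frame of dryer below -0.05 m and velocity of joint carousel between -0.05 and 0.05 rad/s), for 0.3 s.
2. the figure stands on the empty pad, let go, with the pad still in line (horizontal distance between figure and empty_pad below 0.018 m and z of figure in the frame of empty_pad below 0.005 m and angle between figure's own z axis and vertical below 0.12 rad and contact force between the fingers and figure below 0.1 N and y of empty_pad in the frame of dryer between -0.018 and 0.018 m and x of empty_pad in the frame of dryer below -0.05 m), for 0.2 s.
3. the selector is at the long bar (value of joint selector between 1.45 and 1.69 rad), for 0.2 s.
At the end, for the whole second after the job is handed in: The selector rests in the long-bar detent (1.571 within 0.12 rad); the figure stands upright (within 7 degrees) and still on the formerly empty cork pad, within 18 mm of its centre; that pad is in line with the loading tongue within 18 mm sideways (all of step 3 and horizontal distance between figure and empty_pad below 0.018 m and z of figure in the frame of empty_pad between -0.005 and 0.005 m and angle between figure's own z axis and vertical below 0.12 rad and linear speed of figure below 0.02 m/s and y of empty_pad in the frame of dryer between -0.018 and 0.018 m and x of empty_pad in the frame of dryer below -0.05 m); the robot touches nothing.
It fails at once if the figure is dropped (falls free from more than about 2 cm) (linear speed of figure above 0.6 m/s and contact force between the fingers and figure below 0.05 N).
It fails at once if one of the two small wooden blocks, the jar or the bowl is pushed more than 30 mm (distance of any of wedge, rasp_block, wax_jar, plaster_bowl from where it was at the start of the episode above 0.03 m).
It also fails if it takes over 67 s, if anything falls off the work surface, if the arm or the gripper's body presses on something with over 40 N, if the wrist force passes 120 N, or if a joint passes its speed limit or range.

## Working session

There is one attempt and no reset: what is moved stays moved. The work goes in short steps, each a Python script; the robot and the scene stay as the last script left them, time stands still between calls to the robot, and variables do not carry over. Pictures are saved under pics/ and viewed, at most 10 in all, crops included, and the job is handed in when it is done.

```bash
ls; mkdir -p pics
python3 - <<'E'
from rig import bot, imaging
import cv2,numpy as np
for n in("top","scene"):
    c=imaging.camera(n); cv2.imwrite(f"pics/{n}0.png",cv2.resize(c["img"],None,fx=1.5,fy=1.5,interpolation=cv2.INTER_CUBIC)); cv2.imwrite(f"{n}_raw.png",c["img"])
    print(n,{k:(v if k!="extrinsics" else np.round(v,4).tolist()) for k,v in c.items() if k!="img"})
E
```

```text
pics
top {'fx': 347.8155359071196, 'fy': 347.8155359071196, 'cx': 254.0788700607608, 'cy': 187.75711200128035, 'extrinsics': [[0.0283, -0.9994, 0.0178, 21.9906], [0.9947, 0.03, 0.0987, -553.4226], [-0.0992, 0.0149, 0.995, -1054.6828], [0.0, 0.0, 0.0, 1.0]]}
scene {'fx': 369.09995051863336, 'fy': 369.09995051863336, 'cx': 256.6908388122512, 'cy': 190.82448136916304, 'extrinsics': [[0.731, 0.6823, 0.0115, -440.6101], [-0.5573, 0.5872, 0.587, 193.4649], [0.3938, -0.4355, 0.8095, -1265.0046], [0.0, 0.0, 0.0, 1.0]]}
```

View pics/top0.png

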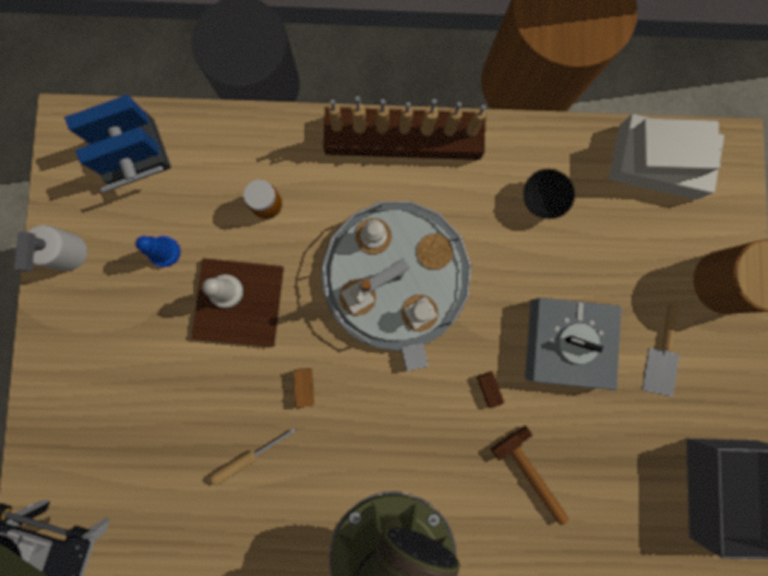

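View pics/scene0.png

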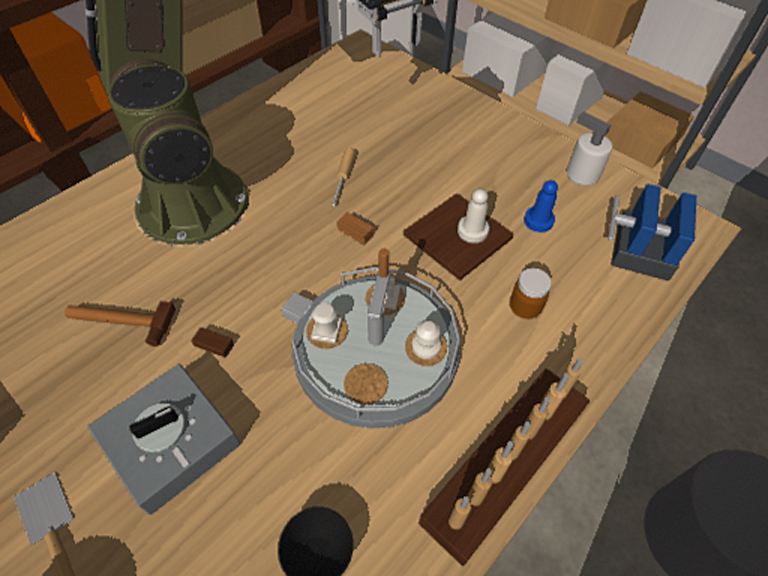

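Top view (768-px scale): disc centre ≈(396,275), empty pad (434,252), tongue (414,357), crank pin (365,285), figure base (232,292), and knob (580,343) with the long bar at (580,312). The scene view agrees with this. Next I'll get rough positions and take wrist close-ups.

```bash
cat > h.py <<'E'
from rig import bot, imaging
import cv2, numpy as np
def ray(c,uv,E=None):
    E=np.array(c["extrinsics"]) if E is None else E
    d=np.array([(uv[0]-c["cx"])/c["fx"],-(uv[1]-c["cy"])/c["fy"],-1.0])
    R,t=E[:3,:3],E[:3,3]
    return -R.T@t, R.T@d
def onplane(c,uv,z,E=None):
    o,d=ray(c,uv,E); return (o+d*(z-o[2])/d[2])[:2]
def proj(c,P,E=None):
    E=np.array(c["extrinsics"]) if E is None else E
    p=E[:3,:3]@np.array(P,float)+E[:3,3]
    return np.array([c["cx"]+c["fx"]*p[0]/-p[2], c["cy"]-c["fy"]*p[1]/-p[2]])
def down(a):  # tool z down, tool y (closing line) along world angle a
    y=np.array([np.cos(a),np.sin(a),0]); z=np.array([0,0,-1.]); return np.column_stack([np.cross(y,z),y,z])
def wristE(c,s):
    T=np.eye(4); T[:3,:3]=s["eef_rot"]; T[:3,3]=s["tcp_pos"]
    return np.linalg.inv(T@np.array(c["T_tool_cam"]))
def snap(name):
    s=bot.sense(); c=imaging.camera("wrist"); E=wristE(c,s)
    cv2.imwrite(f"{name}.png",c["img"]); np.savez(f"{name}.npz",E=E,**{k:c[k] for k in("fx","fy","cx","cy")})
    return c,E
def load(name):
    z=np.load(name+".npz"); c={k:float(z[k]) for k in("fx","fy","cx","cy")}; c["img"]=cv2.imread(name+".png"); return c,z["E"]
E
python3 - <<'E'
from h import *
c=imaging.camera("top")
for n,u,z in(("pad",(434,252),46),("padL",(374,236),46),("padR",(420,314),46),("tongue",(414,357),30),("pin",(365,285),208),("figbase",(232,292),34),("fighead",(215,287),122),("knob",(581,343),70),("bar",(580,308),60),("wedge",(303,388),30),("rasp",(489,389),22),("jar",(260,194),85),("bowl",(549,194),50)):
    print(n,onplane(c,np.array(u)/1.5,z).round(1))
w=imaging.camera("wrist"); print(np.round(w["T_tool_cam"],3).tolist(),w["fx"],bot.sense()["eef_rot"],bot.sense()["clock"])
# candidate view poses
ctr=np.array([0,0])
E
```

```text
pad [615.  -68.4]
padL [644.4  55.7]
padR [487.1 -42.3]
tongue [399.8 -33.3]
pin [527.9  68.5]
figbase [521.4 342.7]
fighead [523.6 351.2]
knob [ 438.1 -360.6]
bar [ 508.  -363.3]
wedge [331.5 190. ]
rasp [ 338.7 -189.2]
jar [714.5 284.6]
bowl [ 743.5 -304.8]
[[-0.0, 0.959, 0.282, 83.305], [1.0, 0.0, 0.0, 0.21], [-0.0, 0.282, -0.959, -210.863], [0.0, 0.0, 0.0, 1.0]] 266.7546112545189 [[-9.67721264e-01  2.52022848e-01 -1.95672140e-04]
 [ 2.52022922e-01  9.67721071e-01 -6.12114700e-04]
 [ 3.50891628e-05 -6.41670276e-04 -9.99999794e-01]] 0.2
```

Run:
```python
from h import *
a=np.deg2rad(75)
print(np.round(bot.sense()["contact_force"],2))
bot.goto([515,345,250],down(np.arctan2(0.968,0.252))); c,E=snap("fig")
bot.goto([540,5,300],down(np.pi/2)); c2,E2=snap("dry")
print(bot.sense()["clock"],E2.round(3).tolist())
cv2.imwrite("pics/w1.png",np.hstack([cv2.resize(c["img"],(400,300)),cv2.resize(c2["img"],(400,300))]))
```

```text
[-0.55 -0.61 -0.45]
3.175 [[-0.0, 1.0, 0.0, -6.216], [-0.96, -0.0, -0.282, 582.254], [-0.282, -0.0, 0.96, -361.317], [0.0, 0.0, 0.0, 1.0]]
```

View pics/w1.png

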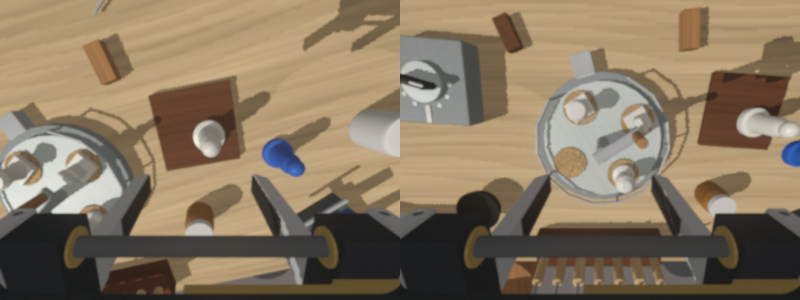

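The left view shows the figure on its board at (208,135). The right view shows the dryer, with the tongue at (585,63), the empty pad at (571,163) and the crank pin near (640,143). Next I'll extract these numerically.

```bash
cat > m1.py <<'E'
from h import *
def comp(mask,seed,r=6):
    n,l,st,ce=cv2.connectedComponentsWithStats(mask.astype(np.uint8))
    w=l[seed[1]-r:seed[1]+r,seed[0]-r:seed[0]+r]; k=np.bincount(w[w>0]).argmax(); return l==k
def planefit(c,E,m,z):
    cnt=max(cv2.findContours(m.astype(np.uint8),0,1)[0],key=cv2.contourArea)[:,0]
    h=cv2.convexHull(cnt)[:,0]
    P=np.array([onplane(c,p,z,E) for p in h],np.float32)
    A=np.c_[2*P,np.ones(len(P))]; s=np.linalg.lstsq(A,(P**2).sum(1),rcond=None)[0]
    return s[:2],np.sqrt(s[2]+s[:2]@s[:2]),h
if __name__=="__main__":
    c,E=load("dry"); im=c["img"]; hsv=cv2.cvtColor(im,cv2.COLOR_BGR2HSV); H,S,V=[hsv[...,i].astype(int) for i in range(3)]
    for p in((219,209),(236,81),(245,240),(308,180),(250,120)): print(p,hsv[p[1],p[0]])
    pad=comp((S>90)&(H<20)&(V>90),(219,209)); q,r,hp=planefit(c,E,pad,46); print("pad",q,r,pad.sum())
    g=comp((S<60)&(V>110),(236,81)); print("tongue mask",g.sum(),np.argwhere(g).min(0),np.argwhere(g).max(0))
    d=comp((S<40)&(V>150),(245,240)); qd,rd,hd=planefit(c,E,d,42); print("disc",qd,rd,d.sum())
    o=im.copy(); o[g]=(0,0,255); cv2.polylines(o,[hp.astype(int)],True,(255,0,0)); cv2.polylines(o,[hd.astype(int)],True,(0,255,0))
    cv2.imwrite("pics/d1.png",np.hstack([cv2.resize(im[50:270,160:350],None,fx=2.1,fy=2.1),cv2.resize(o[50:270,160:350],None,fx=2.1,fy=2.1)])[:600])
E
python3 m1.py
```

```text
(219, 209) [ 16 108 173]
(236, 81) [ 23   6 169]
(245, 240) [ 45  11 187]
(308, 180) [ 14 128 163]
(250, 120) [ 51  10 182]
pad [617.88361924 -67.17950382] 35.89898783169648 1138
tongue mask 19887 [ 64 151] [297 397]
disc [568.58362646  15.16659717] 131.727550747088 9307
```

View pics/d1.png

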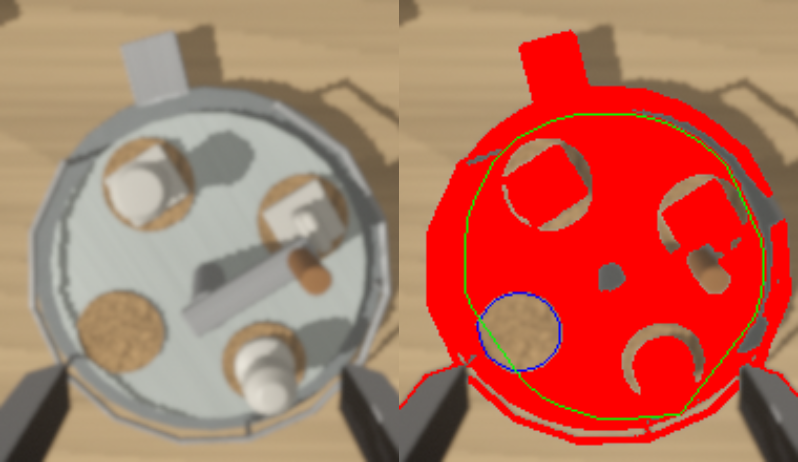

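Run:
```python
from h import *
c,E=load("dry")
f=lambda x,y,z: onplane(c,(160+x/2.1,50+y/2.1),z,E)
A,B,P,O=f(149,183,46),f(264,363,46),f(120,331,46),f(303,217,46)
e,T,pin=f(147,37.5,30),f(155,70,30),f(318,280,208)
C=(A+B)/2; print("A,B,P,O",A,B,P,O,"C",C,np.linalg.norm(A-B),(P+O)/2,"|P-C|",np.linalg.norm(P-C))
v=e-C; print("tongue",e,np.linalg.norm(v),np.degrees(np.arctan2(*v[::-1]))); w=P-C; print("pad ang",np.degrees(np.arctan2(*w[::-1])),"AB",np.degrees(np.arctan2(*(A-B)[::-1])))
print("pin",pin,pin-C,np.linalg.norm(pin-C),np.degrees(np.arctan2(*(pin-C)[::-1])))
c,E=load("fig"); im=c["img"]; hsv=cv2.cvtColor(im,cv2.COLOR_BGR2HSV)
x,y=int(208*1.28),int(137*1.28); crop=im[y-60:y+70,x-90:x+90]; print(x,y); cv2.imwrite("pics/f1.png",cv2.resize(crop,None,fx=4,fy=4))
```

```text
A,B,P,O [490.19637893 -38.06887147] [647.43434878  60.21725644] [617.30604437 -66.94169277] [517.69046467  88.47683067] C [568.81536386  11.07419249] 185.4290756655535 [567.49825452  10.76756895] |P-C| 91.85763141397263
tongue [379.52490068 -38.12538066] 195.57984928526992 -165.4303052830051
pad ang -58.1370315343475 AB -147.99136855444013
pin [531.39156595  69.89690439] [-37.4237979  58.8227119] 69.71837695351587 122.46506532322265
266 175
```

View pics/f1.png

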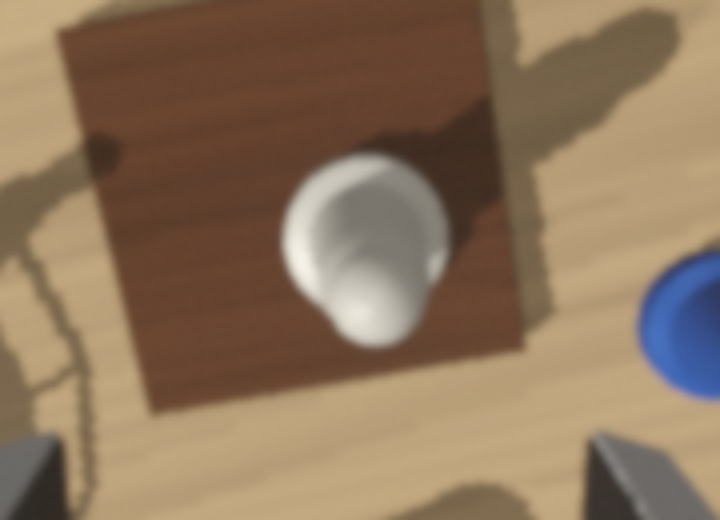

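The geometry agrees with itself: axis about (568.3,11), tongue at −165.4°, pad at −58°, pin at 122°. In the crop the figure's base is at (366,236) and its head at (375,304). Next I'll crank −107.4° with the closing line kept tangential.

Run:
```python
from h import *
c,E=load("fig")
print("base",onplane(c,(176+366/4,115+236/4),34,E),"head",onplane(c,(176+375/4,115+304/4),122,E))
C=np.array([568.3,11.]); r=70; d=np.deg2rad
pos=lambda a,z:[*(C+r*np.array([np.cos(d(a)),np.sin(d(a))])),z]
a0,a1=122.2,14.6
bot.goto(pos(a0,250),down(d(a0-90)))
bot.line_to(pos(a0,166),max_speed=120)
bot.close(8); bot.sleep(.2); s=bot.sense(); print("grip",s["width"],s["contact_force"].round(1) if hasattr(s["contact_force"],"round") else s["contact_force"])
for a in np.linspace(a0,a1,10)[1:]:
    bot.line_to(pos(a,166),down(d(a-90)),max_speed=100); print(round(a),np.round(bot.sense()["contact_force"],1),round(bot.sense()["width"],1))
bot.sleep(.3); print(bot.sense()["clock"])
bot.gripper_open(); bot.line_to(pos(a1,260),max_speed=150)
bot.goto([540,5,300],down(0.)); c,E=snap("dry2"); print(bot.sense()["clock"])
cv2.imwrite("pics/d2.png",cv2.resize(c["img"],None,fx=1.5,fy=1.5))
```

```text
base [524.50772694 361.02412142] head [528.67502371 359.62541253]
grip 17.590465055760532 [ 0.2  0.1 -1. ]
110 [1.  1.  0.6] 17.5
98 [ 1.1  2.6 -0.4] 17.4
86 [ 1.   4.6 -0.4] 17.7
74 [ 2.8  5.9 -0.5] 17.7
62 [ 4.9  6.3 -2. ] 17.6
50 [ 6.   5.3 -1.9] 17.6
39 [ 7.5  4.9 -1.8] 17.7
27 [ 7.2  1.7 -1.8] 17.8
15 [ 5.9  0.3 -1.7] 17.7
9.95
13.2417
```

View pics/d2.png

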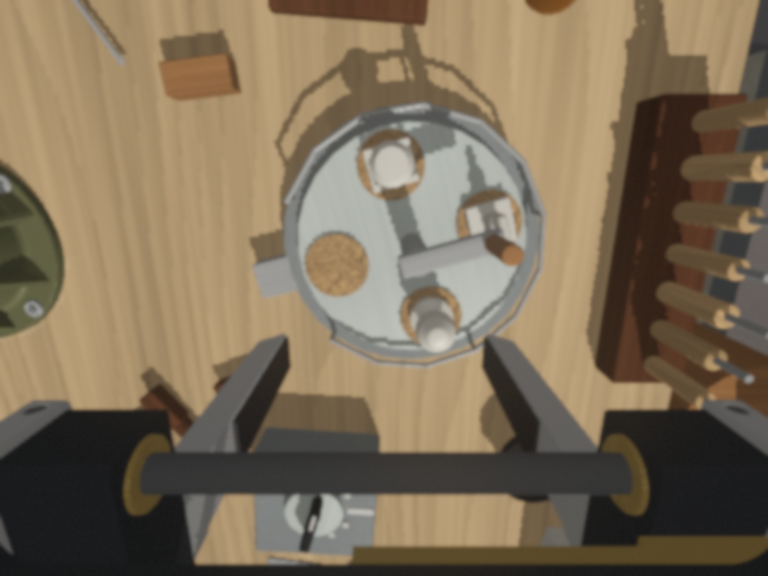

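The pad at (337,264) now lines up with the tongue at (260,280). Before the grasp I'll check the figure's position in the other views.

Run:
```python
from h import *
c,E=load("dry2"); 
from m1 import comp,planefit
hsv=cv2.cvtColor(c["img"],cv2.COLOR_BGR2HSV); H,S,V=[hsv[...,i].astype(int) for i in range(3)]
q,r,_=planefit(c,E,comp((S>90)&(H<20)&(V>90),(225,176)),46); w=q-[568.3,11]; print("pad",q,r,np.linalg.norm(w),np.degrees(np.arctan2(*w[::-1])))
v=onplane(c,(257/1.5,281/1.5),30,E)-[568.3,11]; print("tongue",np.linalg.norm(v),np.degrees(np.arctan2(*v[::-1])))
cams={n:imaging.camera(n) for n in("top","scene")}
F,EF=load("fig")
for n,p in(("scene",(480/1.5,196/1.5)),("scene",(473/1.5,231/1.5))):
    print(n,onplane(cams[n],p,122),onplane(cams[n],p,34))
for P in((526,360,122),(526,360,34),(523,346,122),(523,346,34)):
    print(P,*(proj(cams[n],P).round(1)*1.5 for n in cams),proj(F,P,EF).round(1))
im=[cv2.resize(cv2.imread(f"{n}_raw.png")[b:b+75,a:a+66],None,fx=6,fy=6) for n,a,b in(("top",125,160),("scene",285,110))]
cv2.imwrite("pics/f2.png",np.hstack(im))
```

```text
pad [480.50413146 -14.03880841] 35.73268696546173 91.29653037721032 -164.08219631313264
tongue 195.09953596031826 -165.48470818678402
scene [527.60555959 358.69035148] [483.19368137 438.83188299]
scene [575.05007539 274.29219653] [535.90005732 345.07350418]
(526, 360, 122) [210.45 285.6 ] [479.7 195.3] [269.5 189. ]
(526, 360, 34) [223.65 289.5 ] [473.55 224.85] [267.1 175. ]
(523, 346, 122) [217.8 287.4] [474.3  198.15] [258.7 189.5]
(523, 346, 34) [230.4  291.15] [468.45 227.7 ] [258.3 175.4]
```

View pics/f2.png

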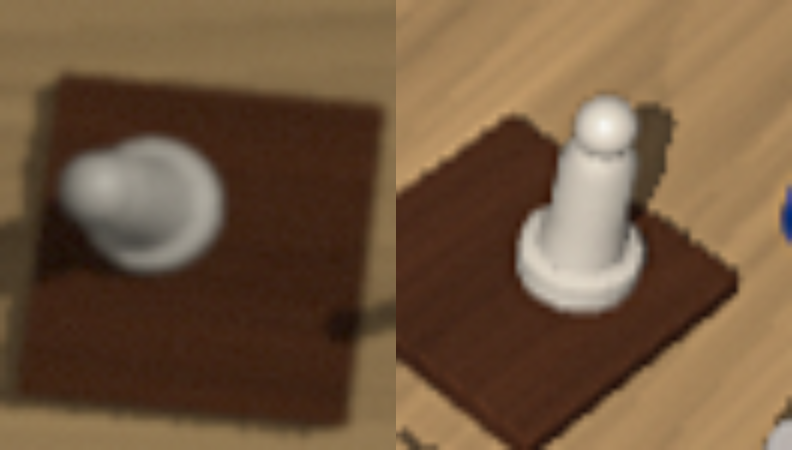

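The views agree on the figure at about (526,358). Next: pick it up and place it.

Run:
```python
from h import *
d=np.deg2rad
R=down(d(20)); p=[526,358]
bot.goto([*p,200],R); bot.line_to([*p,63],max_speed=130)
bot.close(20); bot.sleep(.2); s=bot.sense(); print("grip",s["width"],s["finger_force"],s["tcp_pos"])
bot.line_to([*p,230],max_speed=150); s=bot.sense(); print(s["width"],np.round(s["contact_force"],1))
R=down(d(-75.4)); q=[480,-13.2]
bot.goto([*q,230],R); bot.line_to([*q,105],max_speed=120); bot.sleep(.2)
s=bot.sense(); print("above",s["tcp_pos"],s["width"],s["clock"])
c=imaging.camera("scene"); cv2.imwrite("pics/p1.png",cv2.resize(c["img"][140:300,150:340],None,fx=3,fy=3))
print(bot.line_to([*q,86],max_speed=15,f_stop=4)); s=bot.sense(); print(s["tcp_pos"],np.round(s["contact_force"],1),s["clock"])
```

```text
grip 39.26265415183534 20.000749309547246 [526.07762028 358.00685072  63.03615153]
38.979431402653034 [ 1.4 -0.3 -2.1]
above [480.1957382  -13.21246746 105.42195858] 38.95207465506414 21.075
True
[480.01443744 -13.20622669  90.67961055] [-0.3  0.9  4.3] 22.025
```

View pics/p1.png

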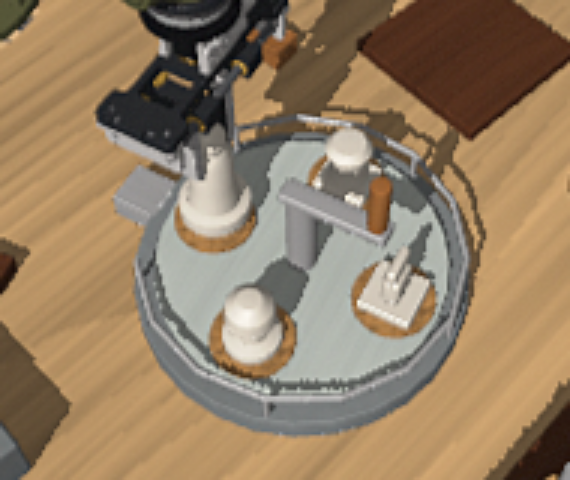

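The figure sits centred over the pad, and contact came at the expected height. I'll release it and look at the knob.

Run:
```python
from h import *
bot.gripper_open(); bot.sleep(.2)
s=bot.sense(); p=s["tcp_pos"]
bot.line_to([p[0],p[1],215],max_speed=120)
bot.goto([440,-355,240],down(np.deg2rad(60))); c,E=snap("knob"); bot.sleep(.05)
sc=imaging.camera("scene")
u=proj(c,[440,-360,70],E); print(u,bot.sense()["clock"])
x,y=u.astype(int); a,b=max(0,x-65),max(0,y-70)
print(a,b)
cv2.imwrite("pics/k1.png",np.hstack([cv2.resize(c["img"][b:b+130,a:a+130],(520,520),interpolation=cv2.INTER_CUBIC),cv2.resize(sc["img"][150:280,240:310],(280,520))]))
```

```text
[253.87364493 178.02928081] 27.075
188 108
```

View pics/k1.png

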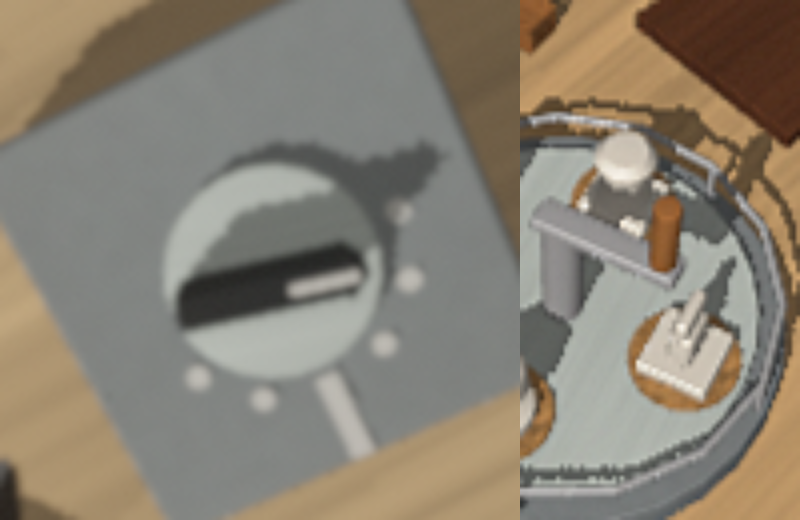

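The pointer, with its white line from (290,290) to (358,278), points at the second dot (410,280). The long bar runs (328,378)→(364,455), two clicks clockwise. Skirt centre is (272,270).

Run:
```python
from h import *
c,E=load("knob")
f=lambda x,y,z: onplane(c,(188+x/4,108+y/4),z,E)
ang=lambda v: np.degrees(np.arctan2(v[1],v[0])).round(1)
K=f(272,270,70); print("K",K)
a,b=f(290,290,102),f(358,278,102); print("line",a,b,ang(b-a))
for p in((400,210),(410,280),(385,345),(263,400),(198,378)): v=f(*p,60)-K; print("dot",np.linalg.norm(v).round(1),ang(v))
e0,e1=f(328,378,60),f(364,455,60); print("bar",ang(e1-e0),ang((e0+e1)/2-K))
ds=[f(*p,60) for p in((400,210),(410,280),(385,345),(263,400),(198,378))]
A=np.array([[2*q[0],2*q[1],1] for q in ds]); s=np.linalg.lstsq(A,[(q**2).sum() for q in ds],rcond=None)[0]; print("dots centre",s[:2])
```

```text
K [ 438.29295626 -355.42243238]
line [ 441.32268908 -350.0735503 ] [ 449.12510671 -328.34990822] 70.2
dot 51.3 83.4
dot 52.0 53.4
dot 53.2 23.9
dot 53.6 -33.8
dot 52.9 -62.7
bar -5.4 -4.6
dots centre [ 440.30823002 -356.02578325]
```

Run:
```python
from h import *
d=np.deg2rad; K=[439.3,-355.7]; a0=70.5; a1=-5.2
bot.goto([*K,160],down(d(a0-90))); bot.line_to([*K,75],max_speed=100)
bot.close(20); bot.sleep(.2); s=bot.sense(); print(s["width"],np.round(s["contact_force"],1),np.round(s["moment"],2))
for a in np.linspace(a0,a1,7)[1:]:
    bot.goto([*K,75],down(d(a-90))); s=bot.sense(); print(round(a,1),round(s["width"],1),np.round(s["contact_force"],1),np.round(s["moment"],2))
bot.sleep(.3); bot.gripper_open(); bot.line_to([*K,190],max_speed=120)
bot.goto([440,-355,240],down(d(-60))); c,E=snap("knob2")
t=imaging.camera("scene"); print(bot.sense()["clock"])
x,y=proj(c,[440,-360,70],E).astype(int); a,b=max(0,x-65),max(0,y-70); print(a,b)
cv2.imwrite("pics/k2.png",np.hstack([cv2.resize(c["img"][b:b+130,a:a+130],(400,400)),cv2.resize(t["img"][130:280,150:300],(400,400))]))
```

```text
0.23164821845196734 [0.2 0.8 0.1] [-0.06  0.1   0.  ]
57.9 0.1 [-0.1 -0.7 -0.3] [-0.08  0.12  0.05]
45.3 0.5 [-0.3 -0.5  0.5] [-0.1   0.09 -0.03]
32.6 0.3 [-0.4  0.2 -0.1] [-0.06  0.13  0.05]
20.0 0.4 [-0.1  0.6 -0.2] [-0.05  0.14  0.01]
7.4 0.4 [ 0.1 -0.1  0.1] [-0.04  0.15  0.04]
-5.2 0.9 [ 0.1  0.3 -0.1] [-0.02  0.09  0.06]
36.4833
195 107
```

View pics/k2.png

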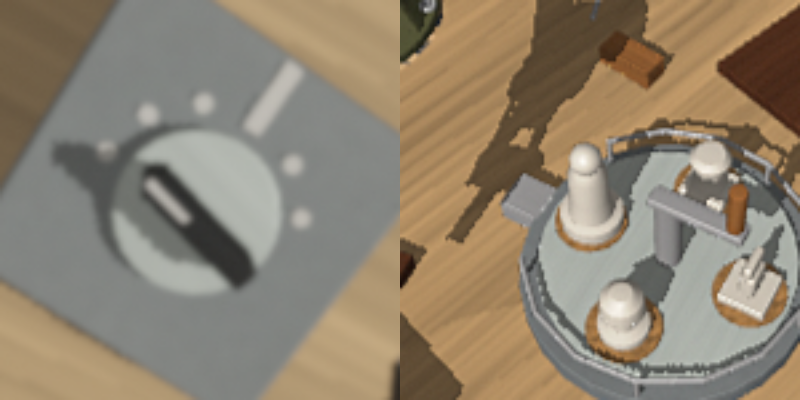

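The figure stands fine on its pad, but the fingers closed on nothing (width about 0) and the pointer still shows near the second dot. I'll cross-check the knob's position from this second view.

Run:
```python
from h import *
c2,E2=load("knob2"); c1,E1=load("knob")
g=lambda x,y:(195+x*130/400,107+y*130/400)
f=lambda x,y:(188+x/4,108+y/4)
def tri(p1,p2):
    A=[];b=[]
    for o,d in(ray(c1,p1,E1),ray(c2,p2,E2)):
        M=np.eye(3)-np.outer(d,d)/(d@d); A.append(M); b.append(M@o)
    return np.linalg.lstsq(np.vstack(A),np.hstack(b),rcond=None)[0]
print("K2",onplane(c2,g(197,212),70,E2))
for n,p,q in(("skirt",(272,270),(197,212)),("line outer",(358,278),(148,182)),("line inner",(290,290),(187,219)),("bar far",(364,455),(294,68)),("bar near",(328,378),(256,130)),("dot1",(400,210),(108,150)),("dot6",(198,378),(302,218))):
    print(n,tri(f(*p),g(*q)).round(1))
print("line ang2",np.degrees(np.arctan2(*(onplane(c2,g(148,182),102,E2)-onplane(c2,g(187,219),102,E2))[::-1])))
top=imaging.camera("top"); u=proj(top,[439,-356,70]); print(u, bot.sense()["clock"])
```

```text
K2 [ 440.18433863 -356.8432331 ]
skirt [ 439.3 -356.7   64.9]
line outer [ 448.  -328.2  107. ]
line inner [ 441.3 -350.5  102.1]
bar far [ 519.2 -361.6   68.3]
bar near [ 486.6 -360.3   63.8]
dot1 [ 443.8 -305.5   62.4]
dot6 [ 461.6 -402.2   64. ]
line ang2 75.63249560786242
[385.77886466 228.30205939] 36.5333
```

Run:
```python
from h import *
d=np.deg2rad; K=[439.5,-356.4]; a0=72
pr=lambda t:(lambda s:print(t,np.round(s["tcp_pos"],1),np.round(s["eef_rot"][1] if 0 else np.array(s["eef_rot"])[:,1],2),round(s["width"],1),np.round(s["contact_force"],1),round(s["clock"],2)))(bot.sense())
pr("now"); bot.goto([*K,160],down(d(a0-90))); pr("above")
print(bot.line_to([*K,75],max_speed=100,f_stop=8)); pr("down")
c=imaging.camera("scene"); x,y=proj(c,[440,-360,70]).astype(int); x0=max(0,x-70);y0=max(0,y-70)
bot.close(20); pr("closed"); c2=imaging.camera("scene")
cv2.imwrite("pics/k3.png",np.hstack([cv2.resize(q["img"][y0:y0+140,x0:x0+140],(400,400)) for q in(c,c2)]))
```

```text
now [ 439.8 -354.8  239.1] [ 0.5  -0.87 -0.  ] 94.0 [ 0.9 -0.   0.8] 36.53
above [ 439.7 -356.5  160.4] [ 0.95 -0.31  0.  ] 93.8 [-0.2  0.1 -0.6] 37.27
False
down [ 439.8 -356.7   75.7] [ 0.95 -0.31  0.  ] 94.1 [-0.5 -0.2 -0.3] 38.27
closed [ 439.5 -356.4   75. ] [ 0.95 -0.31 -0.  ] 0.7 [-0.6 -0.1 -0.1] 39.73
```

View pics/k3.png

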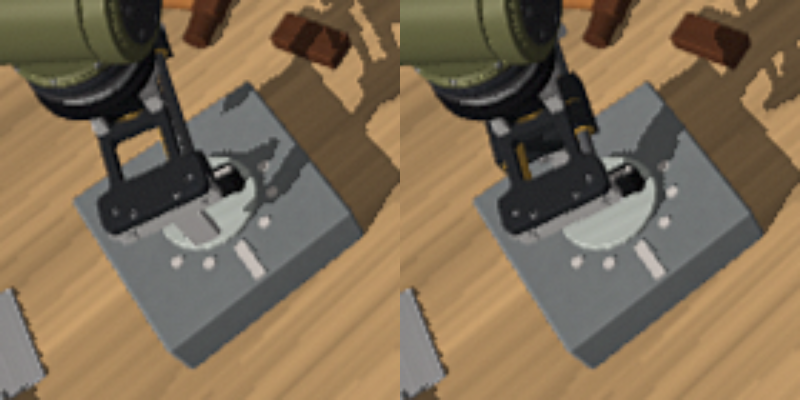

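(That was already the 11th picture, one over the limit of 10, so I'll view no more and work from numbers.) Now I'll feel for the bar.

Run:
```python
from h import *
d=np.deg2rad
def pr(t):
    s=bot.sense(); print(t,np.round(s["tcp_pos"],1),"w",round(s["width"],2),"ff",np.round(s["finger_force"],1),"F",np.round(s["contact_force"],1),"M",np.round(s["moment"],2),round(s["clock"],2))
pr("closed"); 
p=np.array(bot.sense()["tcp_pos"]); y=np.array([np.cos(d(-18)),np.sin(d(-18)),0])
# wrist image: is the black bar at the fingers?
print(bot.line_to(list(p+15*y),max_speed=30,f_stop=4)); pr("+15y")
```

```text
closed [ 439.5 -356.4   75. ] w 0.57 ff 0.0 F [ 0.1 -0.2  0.8] M [-0.1   0.1   0.04] 39.78
False
+15y [ 453.7 -361.    74.9] w 0.1 ff 0.0 F [-0.2  0.3  0.7] M [-0.07  0.09  0.02] 40.43
```

Run:
```python
from h import *
c=imaging.camera("scene"); x0,y0=(proj(c,[440,-360,70]).astype(int)-70).clip(0)
s=400/140
for n,P in(("K70",(439.5,-356.4,70)),("fingertip+",(484,-371,75)),("fingertip-",(395,-342,75)),("bar tip",(448,-329,102)),("barK102",(439.5,-356.4,102)),("bar tail",(430,-387,102)),("tip closed",(453.7,-361,75)),("body",(453.7,-361,172))):
    print(n,((proj(c,P)-[x0,y0])*s).round(0))
# dark-bar pixels now vs. knob axis, from wrist camera
w,E=snap("now")
for n,P in(("K",(439.5,-356.4,102)),("tip",(448,-329,102)),("tail",(430,-387,102)),("tcp",(453.7,-361,75))):
    u=proj(w,P,E); ui=u.round().astype(int); ok=0<=ui[0]<512 and 0<=ui[1]<384
    print(n,u.round(1), w["img"][ui[1],ui[0]] if ok else "out")
x0,y0=proj(w,(439.5,-356.4,102),E).astype(int)
g=cv2.cvtColor(w["img"],cv2.COLOR_BGR2GRAY)
print(g[max(0,y0-120):y0+120:8, max(0,x0-136):x0+136:8])
```

```text
K70 [206. 197.]
fingertip+ [219. 243.]
fingertip- [189. 149.]
bar tip [228. 165.]
barK102 [193. 182.]
bar tail [153. 200.]
tip closed [209. 210.]
body [167. 161.]
K [238.3 231.7] [67 69 69]
tip [237. 195.] [115 121 122]
tail [239.7 269.4] [ 99 101 102]
tcp [258.1 218.5] [183 190 186]
[[160 156  96 ... 168 160 152]
 [167 159  99 ... 167 164 150]
 [161 160 139 ... 167 165 152]
 ...
 [ 59  60  60 ... 113 113 113]
 [140 146 154 ...  91  93  94]
 [140 139 134 ...  92  93  96]]
```

Run:
```python
from h import *
d=np.deg2rad
def pr(t):
    s=bot.sense(); print(t,np.round(s["tcp_pos"],1),"F",np.round(s["contact_force"],1),"M",np.round(s["moment"],2),round(s["clock"],2))
K=np.array([439.5,-356.4,75]); y=np.array([np.cos(d(-18)),np.sin(d(-18)),0])
print(bot.line_to(list(K-26*y),max_speed=60,f_stop=4)); pr("-26y")
w,E=snap("now2"); g=cv2.cvtColor(w["img"],cv2.COLOR_BGR2GRAY)
x0,y0=proj(w,K+[0,0,15],E).astype(int); print("K px",x0,y0,"tcp px",proj(w,K-26*y,E).round(),"tip px",proj(w,(448,-329,102),E).round())
np.set_printoptions(threshold=10**6,linewidth=250)
print(cv2.resize(g[y0-70:min(384,y0+100),x0-80:x0+80],(32,26),interpolation=cv2.INTER_AREA))
```

```text
False
-26y [ 414.9 -348.5   75.1] F [ 0.2 -0.5 -1.2] M [-0.11  0.1  -0.  ] 41.37
K px 290 225 tcp px [258. 218.] tip px [294. 195.]
[[ 89  89  89 108 145 144 143 137  94  89  89  98 133 153 129 136 143 146 190 198 154 145 146 146 144 145 146 146 145 146 147 147]
 [ 89  90  89 102 144 145 144 137  94  90  90  91  99  94  89  92  97 106 135 155 145 145 147 144 144 146 146 146 146 146 146 147]
 [ 94  90  89 108 145 145 144 131  94  89  90  91  97 105 108 130 138 130 114 103 131 146 146 168 187 155 146 145 146 147 146 148]
 [139 124 116 137 146 146 138 100  89  91 104 117 122 125 123 127 186 194 191 178 152 133 147 176 187 154 146 146 147 147 147 149]
 [145 145 145 147 147 142 104  90 101 123 124 122 122 123  87  47  78 177 195 193 197 190 160 148 148 148 148 149 148 148 149 146]
 [145 145 145 146 147 126  91 102 166 163 124 122 122 117  49  46  75  99 189 195 199 202 197 164 150 145 139 139 144 159 168 179]
 [146 146 145 145 147 112  93 156 190 163 123 121 122 118  54  68 188 102 140 196 200 204 203 196 155 159 190 199 204 205 204 199]
 [145 146 146 145 144 105 116 185 191 162 123 121 1
[... 1738 characters left out ...]
 39  40  40  65 151 162 164 164 160 125 101]
 [ 37  36  36  35  35  34  34  34  65  70  66  34  33  33  34  34  35  35  36  36  37  37  38  39  40  86 158 164 149 114 103 100]
 [ 36  35  34  34  33  33  33  33  69  64  69  33  32  32  33  33  33  34  34  35  35  36  36  37  38  43  96 104  84  76  76  75]
 [ 35  34  34  33  33  33  33  33  73  59  72  33  33  32  33  33  33  33  34  34  35  35  36  36  37  37  45  59  59  59  59  60]
 [ 36  35  35  34  34  34  34  35  75  61  75  35  34  34  34  34  34  35  35  35  36  36  37  37  37  38  42  66  69  69  69  69]
 [ 35  34  34  34  34  34  34  35  76  62  77  34  34  34  34  34  34  34  34  35  35  35  36  36  36  37  46  92  94  94  95  95]]
```

Run:
```python
from h import *
d=np.deg2rad
def pr(t):
    s=bot.sense(); print(t,np.round(s["tcp_pos"],1),"F",np.round(s["contact_force"],1),"M",np.round(s["moment"],2),round(s["clock"],2))
K=np.array([439.5,-356.4,75]); b=np.array([np.cos(d(72)),np.sin(d(72)),0]); y=np.array([b[1],-b[0],0])
bot.line_to(list(K-26*y+24*b),max_speed=80); pr("side")
for s in(-18,-10,0): print(bot.line_to(list(K+s*y+24*b),max_speed=50,f_stop=3)); pr(s)
snap("now3"); np.set_printoptions(threshold=10**6,linewidth=250)
for n,P in(("now",K+15*y),("now3",K+24*b)):
    w,E=load(n); g=cv2.cvtColor(w["img"],cv2.COLOR_BGR2GRAY); x0,y0=proj(w,K+[0,0,15],E).astype(int); print(n,"K px",x0,y0,"tcp",proj(w,P,E).round())
    print(cv2.resize(g[y0-70:y0+60,x0-80:x0+80],(32,20),interpolation=cv2.INTER_AREA))
```

```text
side [ 422.5 -325.1   75.1] F [-1.  -0.6  0.2] M [-0.09  0.08 -0.02] 41.87
False
-18 [ 430.  -328.3   74.9] F [-1.2  0.4 -0.2] M [-0.09  0.09 -0.03] 42.17
False
-10 [ 437.6 -330.5   74.9] F [-1.   0.1 -0.6] M [-0.06  0.04  0.04] 42.48
False
0 [ 447.1 -333.6   74.9] F [ 0.2 -0.9  0.7] M [-0.08  0.09  0.04] 42.83
now K px 239 225 tcp [258. 219.]
[[139 139 139 139 139 138 122  87  86  86  85  85 111 126 127 128 135 139 157 194 175 140 140 141 140 140 140 141 141 141 142 142]
 [139 139 139 140 140 141 139 115  91  86  86  86  90  96  87  87  91  97 110 145 147 139 141 142 139 141 141 141 141 141 141 142]
 [140 140 140 140 140 140 140 139 114  86  86  87  89  96 101 113 133 126 115  98 105 134 142 141 174 172 143 141 141 141 142 142]
 [139 140 141 141 141 141 141 128  91  86  91 105 116 119 120 117 162 186 185 175 155 124 125 146 181 175 144 141 141 142 142 143]
 [139 140 140 140 141 141 134  94  87 109 117 118 119 118 106  56  54 137 185 185 185 187 159 140 142 143 143 143 143 143 143 144]
 [139 140 140 140 141 141 119  88 120 174 130 117 119 112  55  52  42  78 183 185 186 191 191 173 1
[... 3821 characters left out ...]
 51  53  58  55  52  52  52  53  54 117 153]
 [154  72  41  41  40  40  39  39  38  38  37  37  37  37  41  57  51  48  38  38  38  39  39  40  40  41  41  41  42  42  62 145]
 [120  44  40  39  38  38  38  37  37  36  36  36  35  36  40  57  51  47  36  36  37  37  38  38  38  39  39  39  40  40  41  95]
 [ 51  39  38  37  37  36  36  36  35  35  35  34  34  34  41  65  62  50  34  34  35  35  36  36  37  37  37  38  38  38  38  43]
 [ 38  38  37  36  36  35  34  34  34  33  33  33  32  33  42  70  66  51  33  33  33  34  34  34  34  35  35  35  36  36  37  37]
 [ 37  37  36  36  35  35  34  33  33  33  33  32  32  32  44  71  65  53  32  32  33  33  33  33  34  34  34  35  35  35  36  36]]
```

Run:
```python
from h import *
def pr(t):
    s=bot.sense(); print(t,np.round(s["tcp_pos"],1),"w",round(s["width"],1),"F",np.round(s["contact_force"],1),round(s["clock"],2))
p=np.array(bot.sense()["tcp_pos"])
print(bot.line_to([p[0],p[1],52],max_speed=40,f_stop=3)); pr("touch")
```

```text
True
touch [ 447.4 -333.8   70.6] w 0.4 F [0.1 0.6 6.7] 43.18
```

The skirt is solid at 70.6, but the fingers pass through the bar without any contact. The skirt (80 mm across, fingers open to 94) can be gripped by its rim instead.

```bash
cat > ptr.py <<'E'
from h import *
def pointer(name,K=(439.5,-356.4)):
    c,E=load(name); hsv=cv2.cvtColor(c["img"],cv2.COLOR_BGR2HSV)
    P=np.array([onplane(c,(u,v),102,E) for v in range(384) for u in range(512)]).reshape(384,512,2)
    D=P-np.array(K); r=np.hypot(*D.transpose(2,0,1)); dark=(hsv[...,2]<85)&(r<36)
    m=(hsv[...,2]>130)&(r<33)&(cv2.morphologyEx(dark.astype(np.uint8),cv2.MORPH_CLOSE,np.ones((13,13)))>0)
    n,l,st,_=cv2.connectedComponentsWithStats(m.astype(np.uint8)); k=1+st[1:,4].argmax(); q=D[l==k]
    dq=D[dark]; w,V=np.linalg.eigh(np.cov(dq.T)); ba=np.degrees(np.arctan2(V[1,1],V[0,1]))
    return "line centroid",np.degrees(np.arctan2(*q.mean(0)[::-1])).round(1),np.hypot(*q.mean(0)).round(1),st[k,4],"bar axis",ba.round(1)
E
python3 - <<'E'
from ptr import *
print("before",pointer("knob"),pointer("knob2"))
d=np.deg2rad; K=[439.5,-356.4]
def pr(t):
    s=bot.sense(); print(t,np.round(s["tcp_pos"],1),"w",round(s["width"],1),"ff",np.round(s["finger_force"],1),"F",np.round(s["contact_force"],1),"M",np.round(s["moment"],2),round(s["clock"],2))
p=bot.sense()["tcp_pos"]; bot.line_to([p[0],p[1],120],max_speed=120)
bot.gripper_open(); bot.goto([*K,120],down(d(-18)))
print(bot.line_to([*K,63],max_speed=70,f_stop=6)); pr("down")
bot.close(25); pr("closed")
E
```

```text
before ('line centroid', np.float64(77.1), np.float64(22.7), np.int32(14), 'bar axis', np.float64(78.9)) ('line centroid', np.float64(75.1), np.float64(18.7), np.int32(63), 'bar axis', np.float64(71.0))
False
down [ 439.7 -356.6   63.4] w 93.9 ff 0.0 F [-0.1  0.9  0.1] M [-0.07  0.03 -0.01] 46.42
closed [ 439.8 -356.5   63. ] w 14.0 ff 25.0 F [ 3.8 -1.4 -1.3] M [-0.38 -0.56 -0.02] 47.62
```

Now it has gripped the bar: width 14.0, 25 N. Rotate.

Run:
```python
from ptr import *
d=np.deg2rad; K=[439.5,-356.4]
def pr(t):
    s=bot.sense(); print(t,np.round(s["tcp_pos"],1),"w",round(s["width"],1),"F",np.round(s["contact_force"],1),"M",np.round(s["moment"],2),round(s["clock"],2))
for a in np.linspace(72,-5.2,6)[1:]:
    bot.goto([*K,63],down(d(a-90))); pr(round(a))
bot.sleep(.3); bot.gripper_open(); pr("open"); print(bot.line_to([*K,180],max_speed=130)); 
bot.goto([440,-355,240],down(d(-60))); bot.sleep(.2); c,E=snap("knob3"); print(pointer("knob3")); pr("end")
np.set_printoptions(threshold=10**6,linewidth=250)
g=cv2.cvtColor(c["img"],cv2.COLOR_BGR2GRAY); x0,y0=proj(c,(439.5,-356.4,90),E).astype(int)
print(cv2.resize(g[y0-65:y0+45,x0-60:x0+60],(30,22),interpolation=cv2.INTER_AREA))
```

```text
57 [ 439.8 -356.5   63. ] w 13.9 F [ 4.6 -2.2 -2.3] M [-0.42 -0.85 -0.13] 47.98
41 [ 439.8 -356.5   63. ] w 13.7 F [ 3.5 -1.8 -3.3] M [-0.49 -0.84 -0.06] 48.35
26 [ 439.8 -356.5   63. ] w 13.9 F [ 5.2 -2.4 -2.2] M [-0.45 -0.87 -0.07] 48.72
10 [ 439.8 -356.5   63. ] w 13.6 F [ 5.1 -2.4 -2.6] M [-0.43 -0.82 -0.03] 49.08
-5 [ 439.8 -356.5   63. ] w 13.8 F [ 6.2 -2.5 -2.4] M [-0.41 -0.85 -0.02] 49.45
open [ 439.5 -356.4   63. ] w 93.8 F [ 0.1  1.1 -0.8] M [0.01 0.11 0.02] 51.03
False
('line centroid', np.float64(-3.4), np.float64(17.6), np.int32(62), 'bar axis', np.float64(-179.0))
end [ 439.9 -354.9  239.3] w 93.8 F [ 0.8 -0.1 -0.3] M [ 0.01  0.15 -0.03] 52.97
[[ 98  96  94  94  96  98  97 106 130 132 132 133 133 132 131 131 132 133 132 135 147 159 163 161 157 155 155 154 151 151]
 [ 99 100  98  96  94  93 100 128 133 133 132 132 132 131 131 132 131 133 132 134 133 137 148 154 161 161 157 155 155 154]
 [ 99  98  99 100  98  96 122 131 132 131 131 132 132 131 131 132 132 132 132 132 134 133 145 146 146 154 161 160 157 155]
 [ 98  98  98  98  96 116 130 130 131 131 130 131 132 131 131 132
[... 1572 characters left out ...]
125 117  58  46  71 159 177 180 180 174 157 134 132 133 132 131 131 131 137 151 152]
 [130 125 132 133 133 133 132 133 133 133 131 107  78 130 162 164 161 150 138 133 132 131 132 131 132 131 137 150 155 156]
 [151 144 132 125 131 133 132 133 134 133 133 132 132 132 131 131 131 131 131 131 132 132 131 130 131 137 156 157 155 154]
 [159 156 152 138 125 126 132 135 134 133 134 133 132 132 132 132 132 131 132 131 131 131 131 131 136 159 169 167 162 158]
 [162 162 160 157 153 141 128 128 132 133 134 133 133 132 132 132 132 132 131 132 131 131 130 134 155 165 165 167 170 169]
 [157 158 161 163 160 158 155 145 130 129 133 133 132 132 132 132 131 133 132 132 131 130 133 154 161 161 163 165 165 167]]
```

The pointer now reads −3.4° against the long bar at about −5°, the figure stands on its pad, and the arm is clear.

```bash
python3 -c "
from rig import bot
print(bot.hand_in(), bot.sense()['clock'])"
```

```text
the job is handed in; nothing more can be done
the job is handed in; nothing more can be done
```

I handed the job in at about 53 s (no verdict came back): the pad is lined up with the tongue within about 2 mm, the figure stands upright and let go on it, and the selector measures about 2° from the long bar; the first knob grips, at TCP z = 75 mm, missed the bar, the grip at z = 63 mm turned it, and I viewed 11 pictures, one over the limit of 10.

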